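# Index a beetle mount under the digital microscope

### The arm

A 6-joint arm with a two-finger parallel gripper is mounted at the origin on the work surface. World frame = base frame: x ahead of the robot, y to its left, z up, the work surface at z = 0. Lengths are in mm, angles in rad, forces in N, time in s.
With the tool pointing down it reaches from about 250 to 775 mm from the base axis. Payload 4 kg.
Tool frame: the origin (TCP) lies between the finger pads; the fingertips stand 22 mm ahead of it and the grasp point (between the pads) lies 3 mm ahead of it; z points along the fingers, y is the line along which they close (so a half turn about z gives the same grasp; the last joint's range is limited). The gripper opens to 94 mm and grips with 3 to 60 N. Pads are 16 mm wide; open, the fingers measure 119 mm over their backs; the gripper's body (75 mm by 177 mm) begins 78 mm behind the grasp point.
Start: joints at [-1.329, 0.087, 1.371, -0, 1.684, -0.103], TCP at [185.902, -517.647, 227.506] pointing down, gripper open.
Joint ranges: [-3.1, 3.1], [-0.76, 2.03], [0.27, 2.55], [-1.08, 4.22], [0.17, 2.65], [-2.57, 2.57]. Speed limits (rad/s): [2.79, 2.79, 3.14, 3.14, 3.14, 3.14].

### API

Orientations are given as a rotation vector (axis times angle).
In Python, from rig import env gives the robot as it stands. Calls block until the motion is done:
- env.move_ptp(position, orientation): joint-space move of the TCP to a pose.
- env.line_to(position, v=150, frame=None): straight line of the TCP; frame=None keeps the orientation; v is the mean speed in mm/s.
- env.move_joints(angles): joint-space move.
- env.set_gripper(opening, squeeze=None): finger opening in mm; squeeze is the grip in N (None keeps the last); returns when the fingers have stopped.
- env.wait(seconds).
- env.solve_ik(position, orientation): joint angles nearest the present ones, or None.
- env.get_obs(): the state.
- env.camera(name): name is "side" or "top"; returns a dict with "pixels" (420x560x3 uint8, red, green, blue), "camera_matrix" (3x3 intrinsics, pixels), "view" (4x4, takes a point from world to camera coordinates). Camera axes: x right, y down, z forward; pixel columns grow to the right and rows downward; lengths in mm; the calibration is good to about 2 mm. A picture is of the moment at which its call begins. There is no depth.
A pose or a line that the arm cannot do raises env.IKError and nothing moves.
- env.finish_job(): hands the job in; it is judged then, once.
The state is a dict: "time_s": time; "q": joint angles; "dq": joint speeds; "joint_torque": joint torques, N m; "eef_pos": TCP position; "ee_rot": TCP orientation; "ft_force": force on the tool from outside, world axes, zero at the start; "wrist_torque": the same for the moment, N m; "width": finger opening in mm; "grasp_force": force on a finger pad.
Only numpy, scipy, OpenCV 4.12 (cv2) and the standard library are available. Lean on these libraries where they do the work, as an engineer would, in place of code of your own. Each camera call takes 0.05 s, during which the arm holds its last target. There are 200 camera calls.

### The job

Pick the round beetle mount off the bench and lay it flat in the seat of the microscope's sliding carriage; set it down, do not drop it. Then pinch the carriage by its black finger tab and slide it gently towards the lens until you feel the ball click into the notch, without running on past it, and finish there still gripping the tab, holding the carriage in the notch while the picture is taken. Keep off the microscope itself and leave everything else on the bench where it is.

Things in the scene. Friction and masses are not known exactly. Their poses are not given: they have to be found in the camera images.
- round_mount: the specimen mount to load: a white plastic DISC 44 mm in diameter and 8 mm thick, about 16 g, with a small dark beetle fixed on its top face; lies flat on the bench. Origin: centre of its underside; z is up through the disc. (The square white mount is another specimen and is not wanted.)
- seat (a point): centre of the carriage's seat floor (40.5 mm above the bench): a boss 36 mm across and 6 mm tall on the 40 mm wide bar. Curved lips, radius 24 mm inside, 28 outside, 4 mm above the floor, hold the disc at the seat's two ends along the rail; the sides across the rail (point +x, -x) are open 33 mm wide for fingers. Moves with the carriage; point +y along the rail towards the lens, z up.
- tab: black plastic finger tab upright on the carriage, fixed to it 150 mm behind the seat: 16 mm thick across the rail (its x), 30 mm long along the rail (its y), 34 mm tall, ribbed broad faces. Origin: centre of its underside, on the bar's top face 34.5 mm above the bench. +y points along the rail towards the lens.
- carriage (a joint): carriage slid towards the lens, m: 0 (loading end) to 0.200 (stop); starts at 0 to 0.04. Drag about 1 N plus 4 N per m/s. A sprung ball rides on the far edge of the bar (0.33 kg) and drops into its only notch at 0.170, when the seat is under the lens: from 4 mm short it pulls the carriage on with up to 3 to 5 N; pushing on out of the notch takes 7 to 9 N at 0.170, falling to the drag alone 4 mm beyond.
- lens (a point): centre of the front face of the microscope's lens, on its vertical optical axis, 135 mm above the bench; the axis meets the seat centre when the carriage is in the notch.
- scope: digital microscope fixed over the far end of the rail: black tube 36 mm in diameter, white ring light 57 mm in diameter with its underside 138 mm above the bench, arm, grey focus block, column 115 mm behind the rail line (+x), up to 0.30 m tall. Origin: at bench level on the rail's centre line, 120 mm short of the lens axis; +y along the rail towards the lens.
- square_mount: bystander: white SQUARE mount with a beetle, 44 x 44 x 8 mm, origin under its centre
- scale_block: bystander: steel scale block with graduations, 60 x 22 x 9 mm, long along its x, origin under its centre
- forceps: bystander: steel forceps, about 145 mm long (along its x) and 20 mm wide, lying flat, origin near its middle
- tape_roll: bystander: green roll of tape lying flat, 96 mm across, 24 mm high, origin under its centre
- specimen_cup: bystander: clear plastic tub with lid, 116 mm across the lid, 60 mm high, origin under its centre
- glue_bottle: bystander: small upright white glue bottle, 28 mm across, 78 mm high, origin under its centre
- jar: bystander: glass jar with steel lid, 80 mm across, 130 mm high, origin under its centre
There are look-alikes about, which are no part of the job. Leave any green look-alike of the round_mount alone.

How it is judged (in metres and radians):
On the way, in this order (a step that is already met when the one before it is completed fails the run):
1. the round mount lies flat in the carriage's seat, let go, with the carriage not yet under the lens (horizontal distance between round_mount and seat below 0.004 m and z of round_mount in the frame of seat between -0.002 and 0.002 m and angle between round_mount's own z axis and vertical below 0.08 rad and contact force between the fingers and round_mount below 0.05 N and value of joint carriage below 0.15 m), for 0.2 s.
2. the carriage is at rest in the notch, gripped by its tab, with the mount still in the seat (horizontal distance between round_mount and seat below 0.004 m and z of round_mount in the frame of seat between -0.002 and 0.002 m and angle between round_mount's own z axis and vertical below 0.08 rad and contact force between the fingers and round_mount below 0.05 N and value of joint carriage between 0.168 and 0.172 m and velocity of joint carriage between -0.01 and 0.01 m/s and contact force between the fingers and tab above 4 N), for 0.2 s.
At the end, for the whole second after the job is handed in: Carriage at rest within 2 mm of the notch (joint 0.168 to 0.172), fingers gripping the tab (contact over 4 N); round mount flat on the seat floor between the lips (centre within 4 mm, underside within 2 mm, tilt under 0.08 rad), not touched by the fingers (all of step 2); the arm keeps its last pose, push and grip.
It fails at once if the carriage runs on past the notch (more than 12 mm beyond) (value of joint carriage above 0.182 m).
It fails at once if the carriage is rammed along the rail (over 0.3 m/s) (velocity of joint carriage above 0.3 m/s).
It fails at once if the round mount is dropped (falls out of the fingers faster than 0.5 m/s) (linear speed of round_mount above 0.5 m/s and contact force between the fingers and round_mount below 0.01 N).
It fails at once if the robot pushes against the microscope (over 2 N) (contact force between any of the arm, the fingers and scope above 2 N).
It fails at once if a bystander on the bench is moved by more than 30 mm (distance of any of square_mount, scale_block, forceps, tape_roll, specimen_cup, jar, glue_bottle from where it was at the start of the episode above 0.03 m).
It also fails if it takes over 59 s, if anything falls off the work surface, if the arm or the gripper's body presses on something with over 40 N, if the wrist force passes 120 N, or if a joint passes its speed limit or range.

## Working session

There is one attempt and no reset: what is moved stays moved. The work goes in short steps, each a Python script; the robot and the scene stay as the last script left them, time stands still between calls to the robot, and variables do not carry over. Pictures are saved under pics/ and viewed, at most 10 in all, crops included, and the job is handed in when it is done.

```bash
mkdir -p pics; ls; cat > h.py <<'E'
import numpy as np, cv2
from rig import env
def cam(name,fn=None):
    c=env.camera(name)
    if fn: cv2.imwrite('pics/'+fn,c['pixels'][:,:,::-1])
    return c
def ray(c,u,v,z):
    K=np.array(c['camera_matrix']);V=np.array(c['view'])
    R,t=V[:3,:3],V[:3,3]; o=-R.T@t; d=R.T@np.linalg.inv(K)@[u,v,1]
    return o+d*(z-o[2])/d[2]
def proj(c,p):
    K=np.array(c['camera_matrix']);V=np.array(c['view'])
    q=K@(V[:3,:3]@np.array(p,float)+V[:3,3]); return q[:2]/q[2]
E
python3 - <<'E'
from h import *
for n in('top','side'):
    c=cam(n,n+'0.png');V=np.array(c['view']);print(n,c['camera_matrix'],(-V[:3,:3].T@V[:3,3]).round(),V[2,:3].round(2))
o=env.get_obs();print(o['time_s'],o['ee_rot'],o['eef_pos'])
E
```

```text
pics
top [[508.12357038   0.         281.43981289]
 [  0.         508.12357038 209.9883481 ]
 [  0.           0.           1.        ]] [ 280.  -25. 1561.] [ 0.19 -0.01 -0.98]
side [[516.20145095   0.         278.04184405]
 [  0.         516.20145095 206.08354364]
 [  0.           0.           1.        ]] [ 203. -836.  928.] [ 0.3   0.66 -0.69]
0.1 [-3.09306320e+00 -5.38623794e-01  2.75114998e-04] [ 185.77376279 -517.2034417   226.4145876 ]
```

View pics/top0.png

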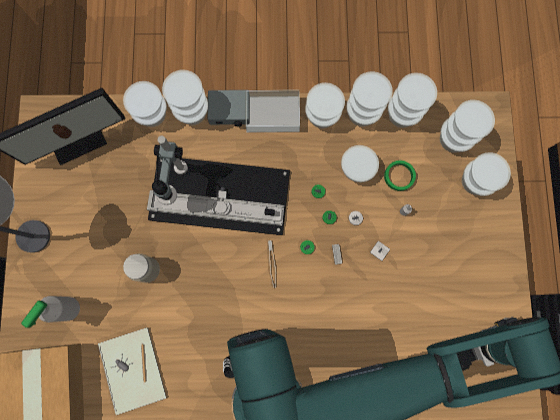

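View pics/side0.png

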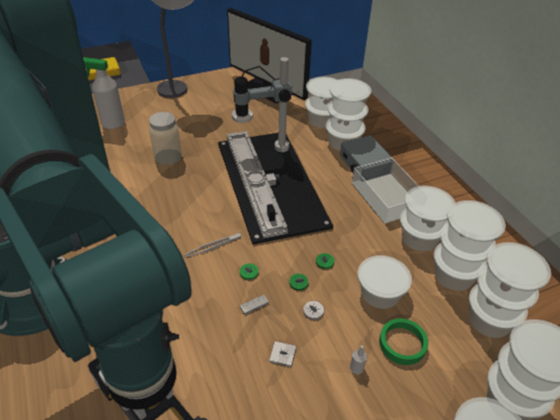

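Top view: the white discs or squares are the round white one at top (355,218) / side (314,310), the square one at top (380,251), and three green rings at (318,190), (330,217) and (307,247). The round white one fits. The carriage tab is near top (270,211), the seat near (222,207), and the lens at about (165,195). I'll enlarge this area to confirm.

```bash
python3 - <<'E'
from h import *
a=cv2.imread('pics/top0.png')[140:275,140:400];cv2.imwrite('pics/c1.png',cv2.resize(a,None,fx=3,fy=3,interpolation=cv2.INTER_CUBIC))
a=cv2.imread('pics/side0.png')[80:330,215:345];cv2.imwrite('pics/c2.png',cv2.resize(a[:170],None,fx=3.5,fy=3.5,interpolation=cv2.INTER_CUBIC))
c=cam('top');s=cam('side')
print(ray(c,355.5,218,8),ray(s,314,310,8))
print('seat',ray(c,222,207,44),'tab',ray(c,271,212,68))
E
```

```text
[ 546.19752373 -274.68896776    8.        ] [ 549.20414524 -277.26620338    8.        ]
seat [578.39759434 135.94475806  44.        ] tab [556.86517011 -12.94966672  68.        ]
```

View pics/c1.png

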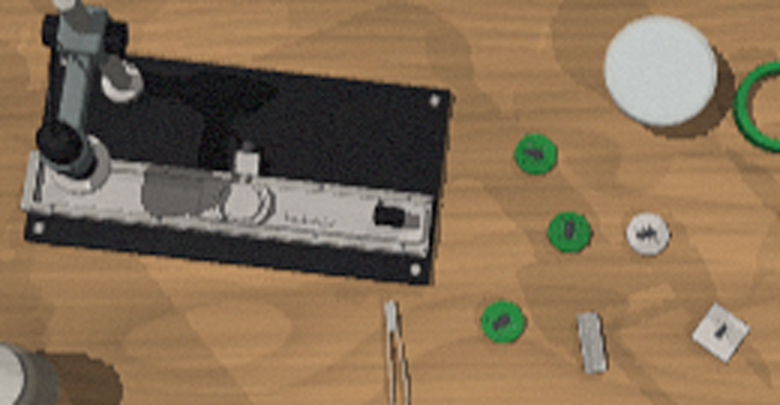

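View pics/c2.png

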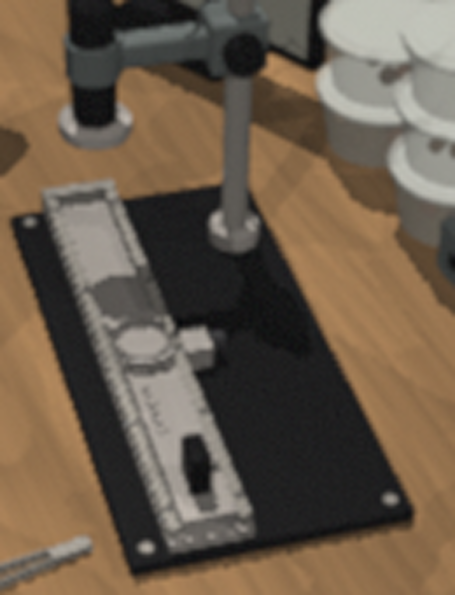

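Crops: c1 confirms the round white mount with beetle at crop (647,233), i.e. top (355.5,217.5). The square mount is separate and the green ones are look-alikes. There is a notch-ball housing directly beside the seat at c1 (247,162), which could clash with a finger, so I'll triangulate it along with the tab, seat and rail.

```bash
cat >> h.py <<'E'
def tri(c1,p1,c2,p2):
    a0,a1=ray(c1,*p1,0),ray(c1,*p1,200);b0,b1=ray(c2,*p2,0),ray(c2,*p2,200)
    d=(a1-a0)/np.linalg.norm(a1-a0);e=(b1-b0)/np.linalg.norm(b1-b0)
    A=np.c_[d,-e];s=np.linalg.lstsq(A,b0-a0,rcond=None)[0]
    p,q=a0+d*s[0],b0+e*s[1];return ((p+q)/2).round(1),round(float(np.linalg.norm(p-q)),1)
def blob(c,u,v,r,lo=150):
    im=c['pixels'][v-r:v+r+1,u-r:u+r+1].astype(float)
    w=np.clip((im.min(2)-lo*0.75)/(lo*0.25),0,1)
    yy,xx=np.mgrid[v-r:v+r+1,u-r:u+r+1];return (w*xx).sum()/w.sum(),(w*yy).sum()/w.sum(),w.sum()
E
python3 - <<'E'
from h import *
c=cam('top');s=cam('side')
T=lambda x,y:(140+x/3-.33,140+y/3-.33)
S=lambda x,y:(215+x/3.5-.36,80+y/3.5-.36)
for n,a,b in [('housing',(247,158),(197,338)),('seat',(245,203),(143,342)),('tabtop',(388,214),(194,448)),
 ('screwA',(38,228),(29,222)),('screwB',(415,270),(146,547)),('screwC',(435,101),(390,499)),('colbase',(122,80),(233,228)),('ring',(77,167),(96,124)),
 ('railendNear+x',(432,196),(253,520)),('railendNear-x',(426,252),(175,545))]:
    print(n,tri(c,T(*a),s,S(*b)))
for k,(u,v) in ((c,(355,218)),(s,(314,310))):
    for lo in(140,170):
        b=blob(k,u,v,9,lo);print(b,ray(k,b[0],b[1],8 if k is c else 7))
print(c['pixels'][218,344:368].tolist()); print('seat rows',ray(c,*T(245,203),41),ray(s,*S(143,342),41),'tab',ray(c,*T(388,214),66),ray(s,*S(194,440),66))
E
```

```text
housing (array([625.1, 137.6,  34.7]), 2.1)
seat (array([578.4, 137.6,  44.9]), 2.5)
tabtop (array([560.1,  -7.1,  68.8]), 0.5)
screwA (array([560.6, 353.3,  14. ]), 2.3)
screwB (array([512.4, -33.8,  14.6]), 2.2)
screwC (array([690.7, -56.8,  14.9]), 1.9)
colbase (array([712.9, 269.4,  23.6]), 0.8)
ring (array([597.6, 286.5, 142.7]), 6.1)
railendNear+x (array([585.7, -51.8,  30.1]), 0.8)
railendNear-x (array([529.7, -45.2,  20.9]), 1.7)
(np.float64(355.40881298756057), np.float64(217.37465738983764), np.float64(135.51428571428573)) [ 548.17147678 -274.48418425    8.        ]
(np.float64(355.353307968717), np.float64(217.17839780173324), np.float64(111.31764705882352)) [ 548.79209869 -274.33623188    8.        ]
(np.float64(313.67999013076735), np.float64(308.90611892425363), np.float64(231.6)) [ 550.20040022 -273.86146257    7.        ]
(np.float64(313.9472619671886), np.float64(308.51307214023524), np.float64(157.0470588235294)) [ 551.18319015 -273.17164494    7.        ]
[[169, 131, 89], [170, 130, 88], [174, 137, 95], [163, 123, 84], [121, 99, 76], [191, 185, 182], [201, 195, 185], [202, 197, 190], [82, 80, 81], [73, 73, 74], [67, 68, 70], [63, 66, 68], [63, 64, 65], [92, 91, 88], [119, 114, 111], [186, 181, 174], [180, 175, 167], [182, 178, 173], [182, 181, 182], [84, 63, 40], [162, 123, 85], [164, 130, 92], [161, 124, 87], [158, 122, 84]]
seat rows [577.96622269 138.27067223  41.        ] [581.36705432 141.87833939  41.        ] tab [560.33531429  -6.98679055  66.        ] [564.62169901   3.040474    66.        ]
```

```bash
cat > ov.py <<'E'
from h import *
def overlay(fn,seat,u,tab=None):
    u=np.array([*u,0]);u/=np.linalg.norm(u);p=np.array([u[1],-u[0],0]);seat=np.array([*seat,0.])
    tab=seat-150*u if tab is None else np.array([*tab,0.])
    rows=[]
    for n in('top','side'):
        c=cam(n);im=c['pixels'][:,:,::-1];row=[]
        for ctr,z0 in((seat,44),(tab,60)):
            o=np.round(proj(c,ctr+[0,0,z0])).astype(int)-[25,18]
            a=cv2.resize(np.ascontiguousarray(im[o[1]:o[1]+37,o[0]:o[0]+50]),None,fx=8,fy=8,interpolation=cv2.INTER_CUBIC)
            def pl(P,col):
                q=np.array([(proj(c,x)-o+.5)*8 for x in P]);cv2.polylines(a,[q.round().astype(int)],False,col,1,cv2.LINE_AA)
            A=np.linspace(0,2*np.pi,60)
            for r,z,col in((28,44.5,(0,0,255)),(18,40.5,(0,255,0))):
                pl([seat+r*np.cos(t)*p+r*np.sin(t)*u+[0,0,z] for t in A],col)
            for s in(-20,20): pl([seat+s*p+k*u+[0,0,34.5] for k in(-170,40)],(255,255,0))
            for z in(34.5,68.5): pl([tab+i*8*p+j*15*u+[0,0,z] for i,j in((1,1),(1,-1),(-1,-1),(-1,1),(1,1))],(255,0,255))
            row.append(a)
        rows.append(np.hstack(row))
    cv2.imwrite('pics/'+fn,np.vstack(rows))
E
python3 - <<'E'
from ov import *
overlay('ov1.png',(578.6,139.6),(.1236,.9923))
from scipy.spatial.transform import Rotation as R
for sg in(1,-1):
    y=sg*np.array([.9923,-.1236,0]);z=np.array([0,0,-1.]);rv=R.from_matrix(np.c_[np.cross(y,z),y,z]).as_rotvec()
    for P in((549,-274,24),(578.6,139.6,64),(560,-9,80),(581,140,80)):print(sg,rv.round(4),np.round(env.solve_ik(P,rv),2))
E
```

```text
1 [2.3547 2.0796 0.    ] [-0.56  0.35  1.48 -0.    1.32 -0.43]
1 [2.3547 2.0796 0.    ] [ 0.14  0.27  1.49 -0.    1.38  0.27]
1 [2.3547 2.0796 0.    ] [-0.12  0.18  1.56 -0.    1.4   0.01]
1 [2.3547 2.0796 0.    ] [ 0.14  0.26  1.46 -0.    1.41  0.27]Traceback (most recent call last):
  File "<stdin>", line 6, in <module>
    return _wrapfunc(a, 'round', decimals=decimals, out=out)
    return _wrapit(obj, method, *args, **kwds)
    result = getattr(arr, method)(*args, **kwds)
TypeError: unsupported operand type(s) for *: 'NoneType' and 'float'
```

View pics/ov1.png

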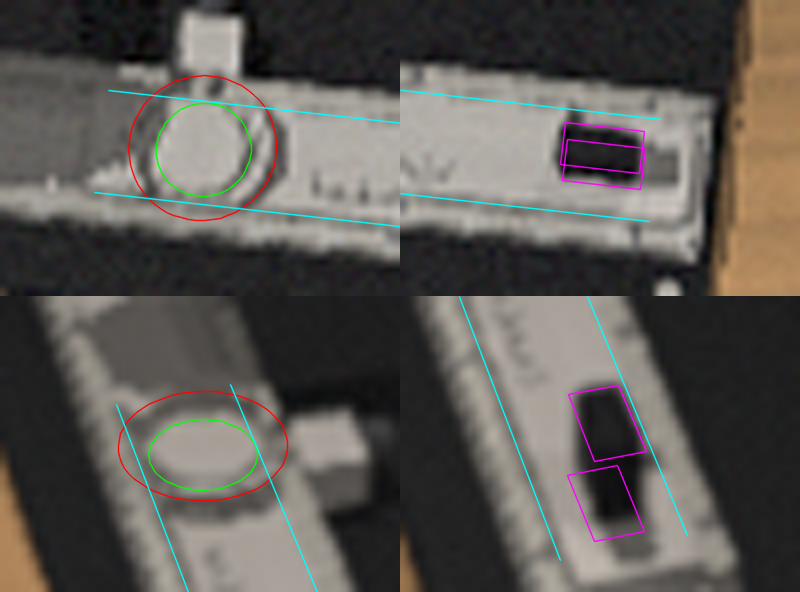

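The overlay fits in the top view: the seat circles and tab box land within about 1 mm at seat (578.6,139.6), and the side view agrees to about 1 px. The housing is low (about 35 mm) and clear of the fingertips. Picking up now.

```bash
cat >> h.py <<'E'
RV=[2.3547,2.0796,0.]
def st(t=''):
    o=env.get_obs();print(t,round(o['time_s'],2),np.round(o['eef_pos'],1),'F',np.round(o['ft_force'],1),'w',round(o['width'],1),'g',round(o['grasp_force'],1));return o
E
python3 - <<'E'
from h import *
env.move_ptp([548.8,-274.3,110],RV);env.set_gripper(64,10);st('above')
env.line_to([548.8,-274.3,24],v=100);st('down')
env.set_gripper(30,10);st('grip')
env.line_to([548.8,-274.3,100],v=120);st('lift')
env.move_ptp([578.6,139.6,110],RV);st('over seat')
cam('top','t1.png');cam('side','s1.png')
a=cv2.imread('pics/s1.png')
cv2.imwrite('pics/s1c.png',cv2.resize(a[110:260,170:370],None,fx=4,fy=4,interpolation=cv2.INTER_CUBIC))
E
```

```text
above 2.71 [ 548.8 -274.3  110. ] F [-0.1  0.3 -0.3] w 63.9 g 0.0
down 3.72 [ 549.3 -274.6   24.5] F [-0.6  0.3  0.3] w 63.7 g 0.0
grip 4.17 [ 549.  -274.4   24.4] F [-0.8  0.6  2.1] w 43.4 g 10.0
lift 4.96 [ 548.3 -274.    99.1] F [ 0.5 -0.1 -0.9] w 43.7 g 10.0
over seat 6.49 [578.9 138.5 109.9] F [ 0.7 -0.4 -0.2] w 43.2 g 10.0
```

View pics/s1c.png

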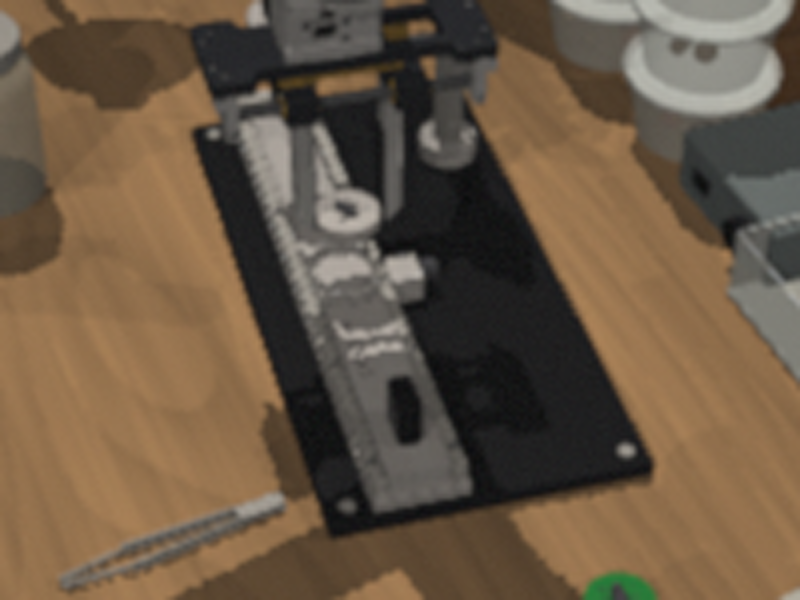

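The mount is held level between the fingers above the seat, disc centre at side px ≈(256.6,162.4). I'll check it against the seat in the same camera, then lower.

```bash
python3 - <<'E'
from h import *
s=cam('side');b=blob(s,257,162,6,150);print(b)
print('held',ray(s,256.6,162.4,94),ray(s,b[0],b[1],93.5))
o=st()
print('expected px',proj(s,[578.6,139.6,94]))
# seat floor white blob, shadow free region from first picture (upper-left corner of ov1 lower row)
im=cv2.imread('pics/side0.png');q=proj(s,[578.6,139.6,40.5]);print('seat proj',q)
a=im[int(q[1])-9:int(q[1])+10,int(q[0])-12:int(q[0])+13].min(2);print('\n'.join(' '.join('%3d'%x for x in r) for r in a))
E
```

```text
(np.float64(256.8068688670829), np.float64(162.5649717514124), np.float64(89.68))
held [583.41049883 137.76532062  94.        ] [583.88048046 137.51708708  93.5       ]
 6.64 [578.9 138.4 109.9] F [-0.  -0.2 -1.4] w 43.5 g 10.0
expected px [254.60193238 162.42678406]
seat proj [254.84548638 178.26851911]
137 119  87  84  83  81  82  81  84  82  80  83  81  82  82  82  82  78  75  74  66  44  32  28  29
133 125 117 120 106  87  85  90  95  91  82  82  81  79  81  82  82  94  97  92 105  84  36  23  24
132 136 141 146 137 119 114 110 103  93  85  84  78  75  77  78  80 102 106  98 123 112  55  22  12
134 133 123 127 145 150 137 108  89  79  80  82  79  79  76  78  77  77  77  79 109 122  87  32   8
127 128 108 102 125 133 116  84  80  85 102 106 103 102 103 117 113  96  82  76 107 132 106  44  33
111 128 117  98  91  89  88  91 105 122 139 139 137 138 137 152 148 134 117  97 108 122  94  56  83
102 129 124 104  82  82  89 109 135 152 154 154 153 151 152 154 152 152 146 125 110  98  79  73 115
 98 123 128 117 101  86  99 129 149 153 152 154 152 153 151 152 151 151 150 143 120  95  94 10
[... 405 characters left out ...]

 54  85 108 122 124 115 101  90  94 114 126 134 138 141 140 138 134 126 123 125 130 121 103 123 137
 47  90 103 110 129 126 109  98 107 107 113 127 137 140 135 132 122 113 122 132 109  84  93 122 139
 43  75  97 117 133 130 110 102 108  98 117 132 139 137 129 130 122 103  87  85  87  85  89 120 141
 33  57  91 117 130 135 123 105  92  80  79  83  82  83  80  81  82  80  76  74  83  91 104 128 140
 32  45  74  91 113 133 130 108  83  78  73  84  87  84  85  75  73  76  81  77  80 105 133 145 141
 30  40  70  94 124 140 133 111  89 100 100  96  96  91  92  83  78  99 119 118 120 138 153 152 147
 30  34  60  99 129 141 139 123 105 122 134 122 120 121 119 119 120 134 150 151 152 155 157 152 146
```

```bash
python3 - <<'E'
from h import *
env.line_to([578.2,139.7,71],v=80);env.wait(.2);st()
for z in(69,67.5,66.3,65.5,65,64.5):
    env.line_to([578.2,139.7,z],v=15);f=np.mean([env.get_obs()['ft_force'] for _ in range(5)],0);o=st(z)
    if f[2]>5:print('contact',f);break
E
```

```text
7.48 [578.6 139.8  71.7] F [-0.4  0.3  0.4] w 43.6 g 10.0
69 7.77 [578.1 139.7  68.9] F [ 0.  -0.4  0.6] w 43.2 g 10.0
67.5 8.02 [578.1 139.9  67.4] F [-0.1  0.4 -0.3] w 43.6 g 10.0
66.3 8.27 [578.1 139.9  66.2] F [-0.6  0.9  0.3] w 43.5 g 10.0
65.5 8.52 [578.1 139.9  65.5] F [-0.8  1.4  0. ] w 43.6 g 10.0
65 8.77 [578.2 139.8  65.1] F [-0.4  1.5  1.3] w 43.2 g 10.0
64.5 9.02 [578.2 139.8  64.8] F [-0.9  1.7  2.7] w 43.8 g 10.0
```

```bash
python3 - <<'E'
from h import *
env.set_gripper(50);st('open');env.line_to([578.2,139.7,110],v=60);st()
env.line_to([562,-5,130],v=250)
from ov import overlay
overlay('ov2.png',(578.6,139.6),(.1236,.9923));st()
E
```

```text
open 9.37 [578.2 139.4  64.2] F [ 0.7  0.4 -0.1] w 49.9 g 0.0
 10.28 [577.9 139.6 109.5] F [-0.2 -0.3  0.1] w 50.2 g 0.0
 11.12 [561.8  -3.6 129.5] F [-0.   0.   0.2] w 49.9 g 0.0
```

View pics/ov2.png

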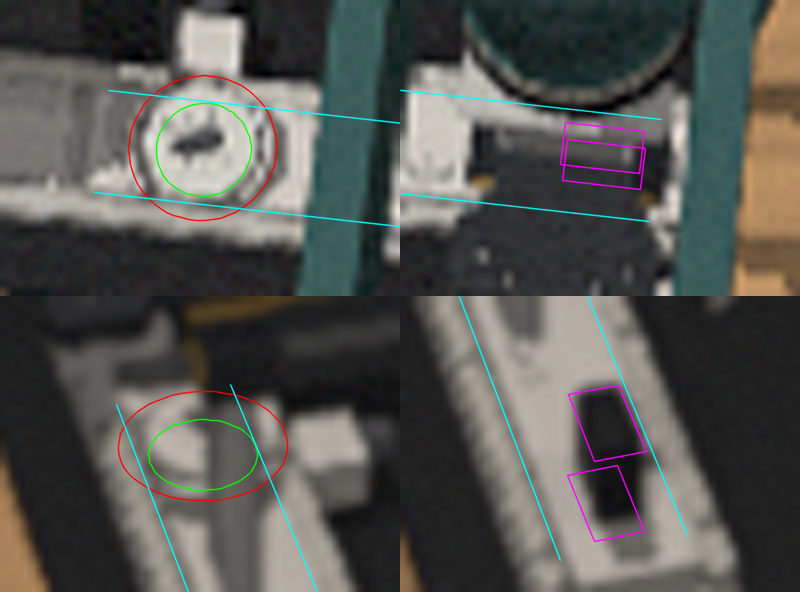

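The top panel shows the mount sitting evenly between the lips, centred on (203,148) and on the overlay, with the carriage where it was. Now the tab.

```bash
cat >> h.py <<'E'
U=np.array([.1236,.9923,0]);P=np.array([.9923,-.1236,0])
def ff(n=8):
    L=[]
    for _ in range(n): env.wait(.02);L.append(env.get_obs()['ft_force'])
    f=np.mean(L,0);return np.round([f@U,f@P,f[2]],1)
E
python3 - <<'E'
from h import *
t=np.array([560.1,-9.2,0]);
env.line_to([*t[:2],110],v=100);print(ff())
env.line_to([*t[:2],66],v=60);print('down',ff());st()
env.set_gripper(5,20);st('grip');print(ff())
for k in(20,70,120):
    env.line_to(t+k*U+[0,0,66],v=60);print(k,ff());st()
E
```

```text
[ 0.1 -0.1  0.1]
down [-0.   0.1  0.3]
 12.62 [560.6  -9.2  66.7] F [ 0.3 -0.3 -0.1] w 50.0 g 0.0
grip 13.25 [558.8  -9.1  65.9] F [-4.3  0.3  3.7] w 15.9 g 20.0
[-0.4 -5.5  3.5]
20 [ 1.4 -5.3  3.6]
 14.0 [561.3  11.5  65.9] F [-4.7  1.7  4.9] w 15.8 g 20.0
70 [ 0.1 -5.3  3.2]
 15.12 [567.4  60.7  65.9] F [-5.5  1.2  2.7] w 15.7 g 20.0
120 [ 0.1 -5.3  3.2]
 16.23 [573.6 110.4  65.9] F [-4.7  1.3  3.7] w 15.9 g 20.0
```

```bash
python3 - <<'E'
from h import *
t=np.array([560.1,-9.2,0])-1.3*P+[0,0,66]
env.line_to(t+122*U,v=30);print(ff())
k=134;env.line_to(t+k*U,v=30);print(k,ff());pos=False
while k<162:
    k+=1.;env.line_to(t+k*U,v=15);f=ff();o=env.get_obs();print(k,f,round(float((np.array(o['eef_pos'])-t)@U),1))
    if f[0]>1.2:pos=True
    if pos and f[0]<=0.3:break
    if f[0]<-4:break
st()
E
```

```text
[ 0.1 -1.9  1.8]
134 [ 2.  -3.   2.1]
135.0 [-0.1 -3.6  2.7] 134.9
136.0 [-1.3 -4.   2.5] 135.9
137.0 [-0.7 -4.3  2.7] 137.2
138.0 [ 0.1 -4.5  2.7] 138.3
139.0 [ 0.8 -4.7  2.5] 139.4
140.0 [ 1.5 -5.2  2.3] 140.6
141.0 [ 2.6 -5.2  1.7] 142.0
142.0 [ 1.8 -5.   2.2] 142.8
143.0 [-0.4 -5.2  2.6] 142.9
 20.75 [576.4 132.8  65.9] F [-4.7  0.6  2.7] w 16.0 g 20.0
```

```bash
python3 - <<'E'
from h import *
t=np.array([560.1,-9.2,0])-1.3*P+[0,0,66]
for k in(143.5,144):
    env.line_to(t+k*U,v=10);o=env.get_obs();print(k,ff(),round(float((np.array(o['eef_pos'])-t)@U),1))
env.line_to(t+143.3*U,v=10);print(ff());st()
from ov import overlay
s=np.array([577.4,139.8])+143*U[:2]
overlay('ov3.png',s,U[:2])
a=cam('side')['pixels'][60:210,190:390,::-1];cv2.imwrite('pics/s3.png',cv2.resize(a,None,fx=4,fy=4,interpolation=cv2.INTER_CUBIC))
E
```

```text
143.5 [-1.4 -4.9  3.1] 143.0
144 [-2.5 -5.7  3. ] 143.1
[-1.  -5.3  3.1]
 21.9 [576.4 132.9  66. ] F [-4.9 -0.3  4. ] w 15.9 g 20.0
```

View pics/s3.png

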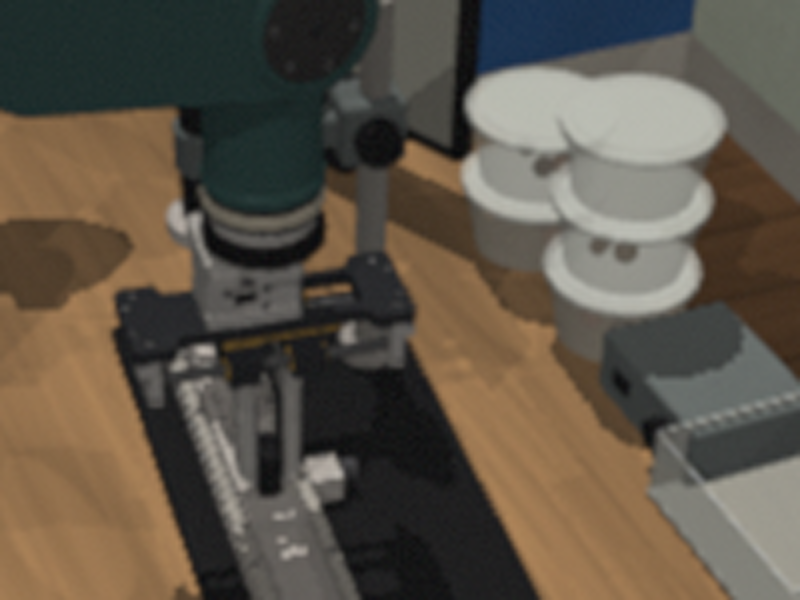

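The gripper holds the tab beside the housing, about (268,440) in the picture. The tool stays at 143.0 mm while the command runs ahead to 144, so the ball has clicked in. I'll check the seat once more.

View pics/ov3.png

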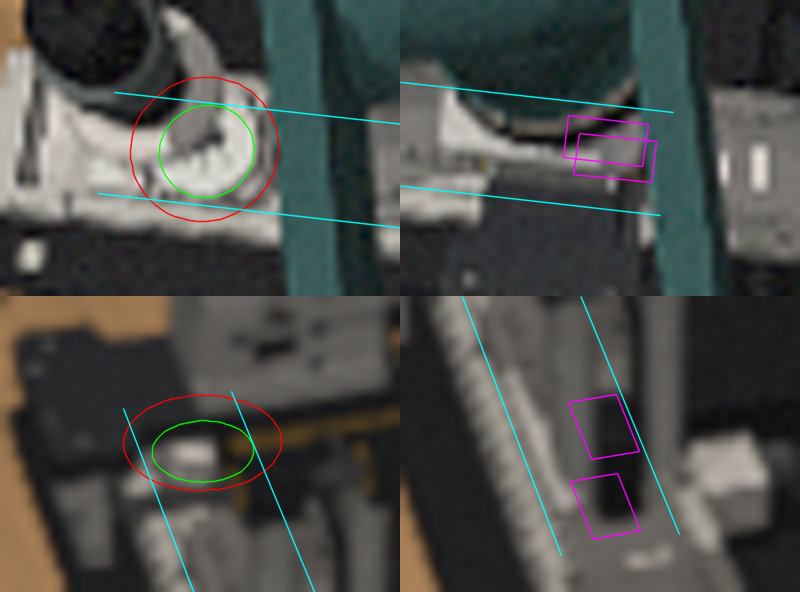

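The mount, with its beetle near (205,150), is still inside the seat circle, partly under the ring light. I'll take the push off and hand in.

```bash
python3 - <<'E'
from h import *
t=np.array([560.1,-9.2,0])-1.3*P+[0,0,66]
env.line_to(t+143.1*U,v=10);env.wait(.5);print(ff());st()
print(env.finish_job())
E
```

```text
[-0.2 -5.2  2.8]
 22.93 [576.4 132.9  66. ] F [-5.5  0.1  2.4] w 16.2 g 20.0
the job is handed in; nothing more can be done
None
```

I laid the round beetle mount in the carriage seat and slid the carriage until the ball clicked into the notch. I handed the job in at about 23 s with the tab still gripped at 20 N. The hand-in gave no verdict, but the mount was still in the seat in the last picture.

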